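Lower the hand rest one notch

TASK

The hand rest is one notch too high: with a fingertip, push the pawl's thumb lever back so that the pawl lifts clear of the ratchet wheel and stays up. Then push the wheel backward by a hand spoke, its top going toward the pawl, so that the rest comes down one notch, and push the thumb lever home again so that the pawl seats fully in the next tooth. Nothing is gripped or lifted, the hand rest itself is not pressed, and the bottles, the strap roll and the timer stay where they are.

Things in the scene. Friction and masses are not known exactly. Their poses are not given: they have to be found in the camera images.
- stand: Fixed hand-rest stand, grey base plate 185x200x12 mm. Origin on the desk below the middle of its 12-tooth steel ratchet disc (tip radius 46, y -7 to +7 mm). x: level, square to the shaft, from wheel toward pawl (roughly away from the robot); y: along the shaft toward the grey hand rest; z up. Plate spans x -75..111, y -65..135 mm; upright 110 mm high plate at y 16..26, x -43..93.
- wheel (a joint): Turn of ratchet wheel and its six hand spokes, rad: 0 at the start, pawl seated; grows as the wheel's top goes BACKWARD, to the stand's +x (away from the robot, toward the pawl). One notch = 0.524, lowers the rest 10.5 mm. The seated pawl blocks backward turning. Pawl up: turns both ways against light friction (under 1 N backward, 2 N forward, at the spoke balls) and stays where left.
- pawl (a joint): Lift of the pawl, rad: 0 = nose seated in a tooth root, 1.0 = fully up; clear of the teeth from 0.2. Grows as the lever's top goes to the stand's +x, falls to -x. No spring: friction (1 N at the lever top) keeps it where left. Pushed home (8-15 N), the nose slides down the tooth's back and turns the wheel on to the notch: from 0.2-0.5 rad to 0.5. Beyond 0.54 it lands on the next tooth's tip.
- lever_top (a point): Centre of the black cross-bar (18 mm thick, 24 mm long along the stand's y) on top of the pawl's upright thumb lever; moves with the pawl. 172 mm above the desk when seated, 74 mm above the pin. Below it the lever is a 10 mm round bar down to the pin, about upright at pawl 0. On the wheel side of the lever the pawl's arm lies up to 138 mm above the desk.
- pawl_pin (a point): Axis of the pawl's pin, 98 mm above the desk at stand x = +72 mm, y = 0; the pawl swings about the stand's y axis here.
- spoke_knob (a point): Centre of the black ball (16 mm across) on the hand spoke that stands nearly upright at the start, leaning 15 deg to the stand's -x (toward the robot), 143 mm above the desk; moves with the wheel. Six spokes, 8 mm rods 60 deg apart, ball centres 60 mm from the shaft axis, in a plane at stand y = -60 mm, clear of the disc. The next spoke's ball on the robot's side tops out at 109 mm.
- wheel_centre (a point): Point on the shaft's axis in the plane of the hand spokes: stand x = 0, y = -60 mm, 85 mm above the desk.
- rest_pad: Grey padded hand rest, 136x82x22 mm, at stand x -38..98, y 56..138 mm, top 136 mm above the desk, on a steel column; the wheel raises and lowers it. Not to be pushed itself. Origin under its carrier plate, on the column's axis.
- polish_1: Square dark-red nail-polish bottle, 26 x 26 x 76 mm, loose, in front of the stand. Bystander. Origin at the centre of its underside.
- polish_2: Square pink nail-polish bottle with white cap, 26 x 26 x 76 mm, loose, at the back. Bystander. Origin at the centre of its underside.
- polish_3: Square blue nail-polish bottle, 26 x 26 x 76 mm, loose, at the back. Bystander. Origin at the centre of its underside.
- strap_roll: Black rolled strap, 43 mm across, 38 mm high, loose, in front of the stand. Bystander. Origin at the centre of its underside.
- dial_timer: Round white minute timer, 62 mm across, 44 mm high, loose, at the back. Bystander. Origin at the centre of its underside.

How it is judged:
By the outcome, as a careful person would: the job done as asked, in the order asked, and still so for the second after the job is handed in, with the robot touching nothing.
It also fails if it takes over 72 s, if anything falls off the work surface, if the arm or the gripper's body presses on something with over 40 N, if the wrist force passes 120 N, or if a joint passes its speed limit or range.

ROBOT

A 6-joint arm with a two-finger parallel gripper is mounted at the origin on the work surface; the furniture and walls round the work are solid. World frame = base frame: x ahead of the robot, y to its left, z up, the work surface at z = 0. Lengths are in mm, angles in rad, forces in N, time in s.
With the tool pointing down it reaches from about 350 to 875 mm from the base axis. Payload 4.2 kg.
Tool frame: the origin (TCP) lies at the very end of the fingers, on their centre line; the grasp point (between the pads) lies 19 mm behind it (arm.tcp_to_grasp is the x of the grasp point in the tool frame, in mm); x points along the fingers, z is the direction in which the jaws open and shut, and the axes are right-handed (so a half turn about x gives the same grasp; the last joint's range is limited). The gripper opens to 85 mm and grips with 20 to 120 N. Pads are 22 mm wide; open, the fingers measure 114 mm over their backs; the gripper's body (76 mm by 85 mm) begins 54 mm behind the grasp point. The pads swing forward as they close: fully open they stand 13 mm farther back than shut.
Start: joints at [1.435, 0.385, 0.008, 0, -1.194, -0.259], TCP at [240.356, 576.912, 231.312] pointing down, gripper open.
Joint ranges: [-3.14, 3.14], [-1.21, 2.06], [-1.07, 1.41], [-3.16, 2.05], [-2.99, -0.16], [-3.1, 3.1]. Speed limits (rad/s): [2.79, 2.79, 3.14, 3.14, 3.14, 3.14].

INTERFACE

Orientations are given as a unit quaternion [x, y, z, w].
In Python, from bench import status, get_image, job, arm gives the robot as it stands.
- The arm moves only by the tool apply_moves, never from a script. Its argument "targets" is text: rows parted by semicolons, each of 5 numbers parted by spaces: the shift along the tool's x, y, z in mm, then the turn about the tool's x in degrees, then the gripper's target within -1 to 1 (shut at 1, half-way at 0, fully open at -1). In form: dx dy dz spin hand; .... A call has 1 to 10 rows; each row is the pose to reach, as a shift and turn from the pose commanded when the call began, along the tool's axes at that moment; what a row does not reach only later rows make up. A row lasts 1/12 s, in which the tool goes at most 41.7 mm and 7.16 degrees, less where a joint would pass 70% of its speed; a pose out of reach is approached as far as the arm can. A call with a gripper value outside its range is refused whole. The fingers move at their own pace and stop on an object; the grip force is fixed at half the most. Time passes only in rows, so rows that repeat a pose let the fingers close. It gives the time, the measured TCP pose, the force and the opening at its end, in the units of the state.
- status.read_state(): the state, without advancing time (a new reading comes with each control period).
- get_image(name): name is "side" or "top" or "wrist"; returns a dict with "img" (420x560x3 uint8, red, green, blue), "mtx" (3x3 intrinsics, pixels), "world_from_camera" (4x4, takes a point from camera to world coordinates). Camera axes: x right, y down, z forward; pixel columns grow to the right and rows downward; lengths in mm; the calibration is good to about 2 mm. A picture is of the moment at which its call begins. There is no depth.
- job.job_done(): hands the job in, once; it reports no verdict.
The state is a dict: "clock": time; "joints": joint angles; "joint_vel": joint speeds; "joint_efforts": joint torques, N m; "position": TCP position; "ee_rot": TCP orientation; "contact_force": force on the tool from outside, world axes, zero at the start; "wrist_torque": the same for the moment, N m; "gripper_width": finger opening in mm.
Only numpy, scipy, OpenCV 4.12 (cv2) and the standard library are available. Lean on these libraries where they do the work, as an engineer would, in place of code of your own. Each camera call takes 0.05 s, during which the arm holds its last target.

## Working session

There is one attempt and no reset: what is moved stays moved. The work goes in short steps, Python scripts to look and compute and a tool call to move; the robot and the scene stay as the last step left them, time stands still between calls to the robot, and variables do not carry over. Pictures are saved under pics/ and viewed, and the job is handed in when it is done.

Besides the shell and the picture viewer there is one more tool, called after "Call:" as name(argument=value, ...) on one line, values as JSON. apply_moves: Moves the arm, as the interface text tells. Its arguments: {"type":"object","properties":{"targets":{"type":"string"}},"required":["targets"]}

```bash
mkdir -p pics; ls; python3 - <<'E'
from bench import status,get_image,arm
import cv2,numpy as np
s=status.read_state();print(s)
for n in ["side","top","wrist"]:
    d=get_image(n);cv2.imwrite(f"pics/{n}0.png",d["img"][:,:,::-1]);print(n,d["mtx"].round(1).tolist(),d["world_from_camera"].round(3).tolist())
E
```

```text
pics
{'clock': 0.0, 'joints': array([ 1.43464813e+00,  3.85525334e-01,  6.61420516e-03, -4.85843780e-04,
       -1.19401469e+00, -2.58589087e-01]), 'joint_vel': array([ 0.00031404,  0.00013874,  0.00107009, -0.00119992, -0.00079653,
       -0.00075562]), 'joint_efforts': array([ 5.79443804e-04, -3.92290199e+01,  1.88399005e+01,  4.18610618e+00,
       -4.66976126e-03, -5.39028491e-06]), 'position': array([240.11969421, 576.38944581, 230.23784644]), 'ee_rot': array([-0.58775426, -0.39173698,  0.58899104, -0.39265332]), 'contact_force': array([ 0.56739084,  0.14268938, -0.04409512]), 'wrist_torque': array([-0.02178356, -0.00410073,  0.00538311]), 'gripper_width': 85.37922992302242}
side [[475.8, 0.0, 284.3], [0.0, 475.8, 218.2], [0.0, 0.0, 1.0]] [[0.998, -0.033, 0.056, 414.09], [-0.064, -0.643, 0.764, -535.108], [0.011, -0.766, -0.643, 755.285], [0.0, 0.0, 0.0, 1.0]]
top [[528.4, 0.0, 276.8], [0.0, 528.4, 218.4], [0.0, 0.0, 1.0]] [[0.012, -0.988, 0.152, 234.207], [-1.0, -0.01, 0.013, 172.16], [-0.012, -0.152, -0.988, 1492.313], [0.0, 0.0, 0.0, 1.0]]
wrist [[343.9, 0.0, 278.3], [0.0, 343.9, 210.5], [0.0, 0.0, 1.0]] [[-0.386, -0.884, -0.265, 307.559], [-0.923, 0.37, 0.109, 547.335], [0.002, 0.287, -0.958, 372.389], [0.0, 0.0, 0.0, 1.0]]
```

View pics/side0.png

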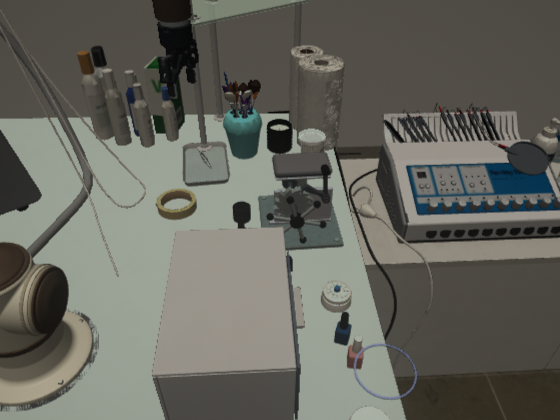

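View pics/top0.png

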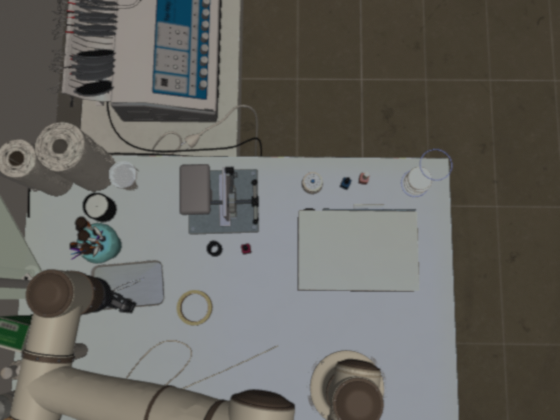

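View pics/wrist0.png

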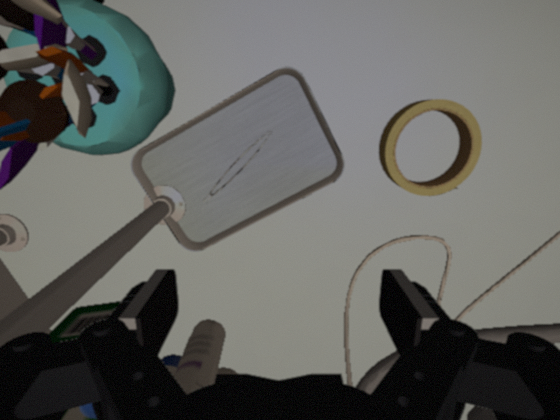

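The side and top views show the stand near side (300,200) and top (230,200). I'll enlarge both.

```bash
cat > h.py <<'E'
from bench import status,get_image,arm
import cv2,numpy as np
from scipy.spatial.transform import Rotation as R
def ray(d,px):
    T=d["world_from_camera"];v=np.linalg.solve(d["mtx"],[px[0],px[1],1.]);return T[:3,3],T[:3,:3]@v
def onz(d,px,z):
    o,v=ray(d,px);return o+v*(z-o[2])/v[2]
def two(d1,p1,d2,p2):
    o1,v1=ray(d1,p1);o2,v2=ray(d2,p2)
    t=np.linalg.lstsq(np.c_[v1,-v2],o2-o1,rcond=None)[0]
    a=o1+t[0]*v1;b=o2+t[1]*v2;return (a+b)/2,np.linalg.norm(a-b)
def proj(d,p):
    T=np.linalg.inv(d["world_from_camera"]);c=T[:3,:3]@np.array(p)+T[:3,3];q=d["mtx"]@c;return q[:2]/q[2]
def crop(d,x0,y0,x1,y1,f,name):
    im=d["img"][y0:y1,x0:x1,::-1];im=cv2.resize(im,None,fx=f,fy=f,interpolation=cv2.INTER_CUBIC)
    im=np.clip((im/255.)**0.6*255,0,255).astype(np.uint8);cv2.imwrite(name,im)
E
python3 - <<'E'
from h import *
crop(get_image("side"),225,140,365,250,5.6,"pics/s1.png")
crop(get_image("top"),170,150,280,260,5.4,"pics/t1.png")
E
```

```text
(no output)
```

View pics/s1.png

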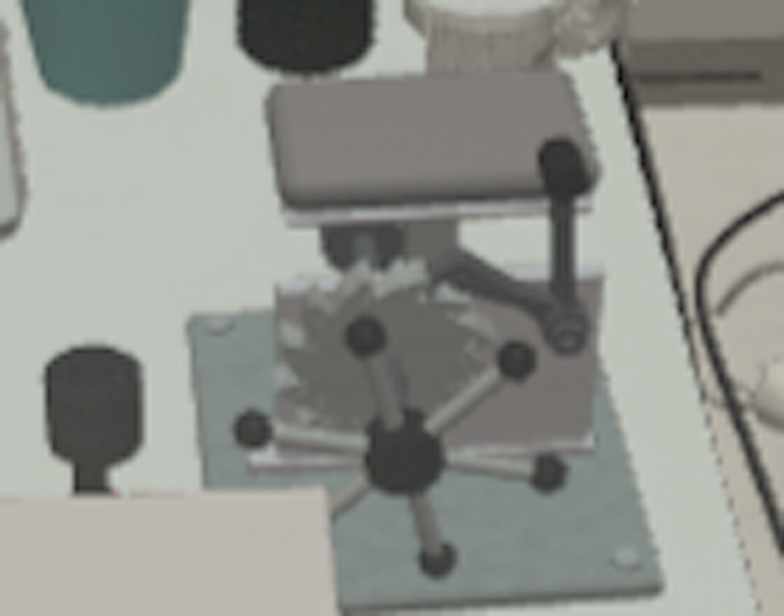

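View pics/t1.png

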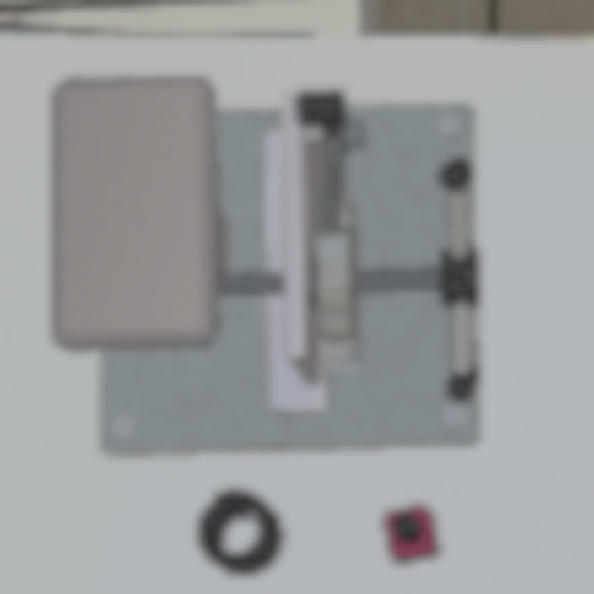

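Side view: lever bar at (325.5,169.8), the upright spoke's ball at (290.4,200), and the hub at (297,221.6). Top view: plate corners at crop (475,103), (478,440) and (104,452). Next I'll fit the stand pose from these.

The fit went to a bad minimum. I'll restart it from x≈490, y≈310, th=0.

```bash
sed -i 's/\[600,150,0.\],loss="soft_l1"/[490,310,0.],x_scale=[10,10,.1],loss="soft_l1"/' pose.py; python3 pose.py
```

```text
[4.95330631e+02 3.09999027e+02 3.95761146e-02]
[[ 1.5  0.6]
 [-0.5  0.2]
 [-0.6  0.2]
 [-0.6  0.4]
 [-0.5  0.4]
 [-0.4  0.3]
 [ 0.8 -1.6]
 [-0.5 -1.2]
 [ 0.4  0.5]
 [-1.   0.3]
 [ 0.1 -2.3]
 [-0.2  0.2]
 [ 0.2 -0.4]]
two lever (array([562.30650853, 312.7188166 , 173.49007438]), np.float64(2.9755765956166096))
45ball (array([540.80394728, 251.09403349, 128.28319665]), np.float64(0.7542144762357382))
lever [567.3 312.8 172. ]
pin [567.3 312.8  98. ]
knob [482.2 249.4 143. ]
b45 [540.1 251.7 127.4]
wc [497.7 250.   85. ]
```

```bash
python3 - <<'E'
from h import *
s=get_image("side");t=get_image("top");w=get_image("wrist")
for d,p in ((s,(204,150)),(s,(219,119)),(w,(165,205)),(w,(8,232))):
    P=onz(d,p,0);print(P.round(),proj(t,P).round())
# pole second point: side view col
for p in ((199,90),(213,20),(210,15)):
  o,v=ray(s,p);print([ (o+v*(z-o[2])/v[2]).round().tolist() for z in (100,200,300,400)])
st=status.read_state();print(R.from_quat(st["ee_rot"]).as_matrix().round(3))
crop(t,0,220,200,420,3,"pics/t2.png");crop(s,80,0,340,190,3,"pics/s2.png")
# bottles etc
E
```

```text
[261. 687.   0.] [100. 288.]
[298. 875.   0.] [ 34. 274.]
[260. 706.   0.] [ 93. 288.]
[301. 889.   0.] [ 30. 273.]
[[243.0, 880.0, 100.0], [269.0, 664.0, 200.0], [295.0, 448.0, 300.0], [321.0, 232.0, 400.0]]
[[253.0, 1556.0, 100.0], [277.0, 1237.0, 200.0], [302.0, 918.0, 300.0], [327.0, 599.0, 400.0]]
[[236.0, 1623.0, 100.0], [263.0, 1294.0, 200.0], [291.0, 964.0, 300.0], [318.0, 635.0, 400.0]]
[[-0.     0.923 -0.385]
 [ 0.    -0.385 -0.923]
 [-1.    -0.     0.   ]]
```

View pics/t2.png

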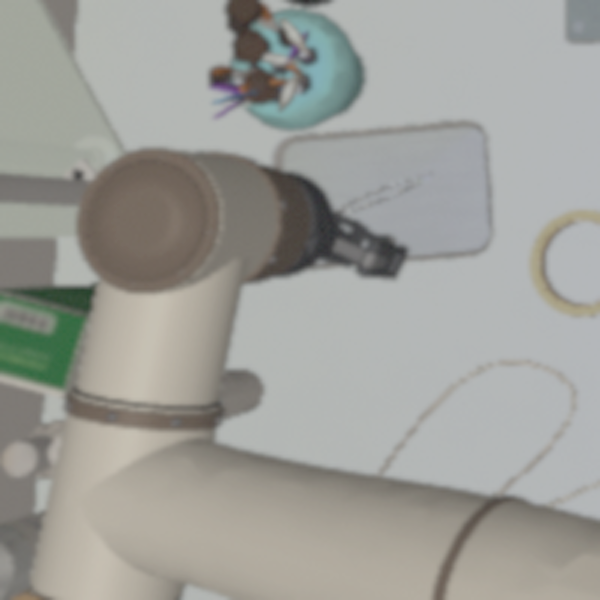

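View pics/s2.png

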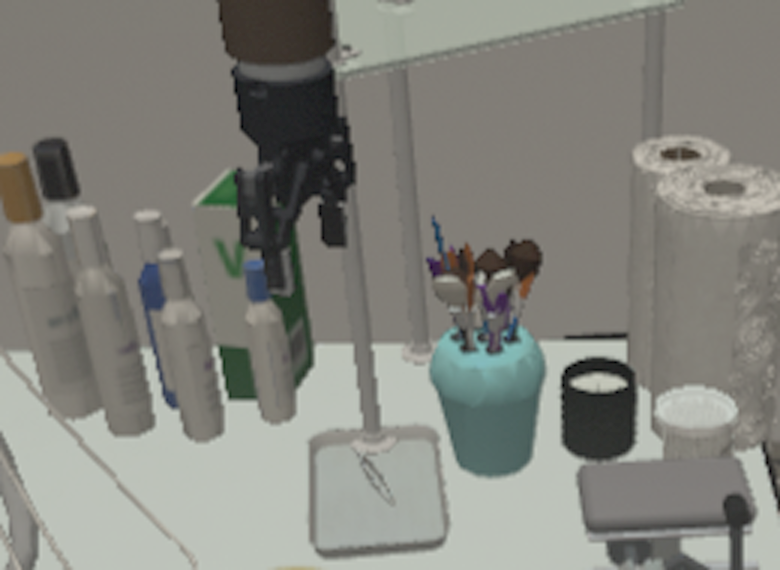

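```bash
python3 - <<'E'
from h import *
s=get_image("side");t=get_image("top");w=get_image("wrist")
print(proj(s,(0,0,0)),proj(t,(0,0,0)),proj(t,(0,0,450)),proj(s,(0,0,450)))
for p in ((90,150),(70,205),(40,232),(45,80),(200,50)):
  print(p,[onz(s,p,z).round().tolist()+proj(t,onz(s,p,z)).round().tolist() for z in (0,150,300,500)])
for p in ((370,378),(500,338)):
  print(p,[onz(w,p,z).round().tolist()+proj(s,onz(w,p,z)).round().tolist() for z in (0,100,200,300)])
crop(w,300,220,560,420,3,"pics/w2.png");crop(s,0,0,200,420,1.9,"pics/s3.png")
E
```

```text
[ 35.7340593  353.49155187] [345.48233152 387.74558525] [373.48528635 427.13725067] [-83.98934671 139.19872398]
(90, 150) [[-73.0, 702.0, 0.0, 87.0, 412.0], [23.0, 457.0, 150.0, 166.0, 385.0], [120.0, 211.0, 300.0, 265.0, 352.0], [249.0, -117.0, 500.0, 439.0, 293.0]]
(70, 205) [[-59.0, 441.0, 0.0, 183.0, 408.0], [35.0, 247.0, 150.0, 252.0, 382.0], [129.0, 53.0, 300.0, 337.0, 349.0], [254.0, -205.0, 500.0, 487.0, 291.0]]
(40, 232) [[-101.0, 340.0, 0.0, 220.0, 425.0], [1.0, 166.0, 150.0, 285.0, 396.0], [103.0, -8.0, 300.0, 365.0, 361.0], [240.0, -239.0, 500.0, 506.0, 299.0]]
(45, 80) [[-360.0, 1205.0, 0.0, -109.0, 522.0], [-206.0, 859.0, 150.0, -5.0, 482.0], [-52.0, 514.0, 300.0, 123.0, 432.0], [153.0, 53.0, 500.0, 348.0, 346.0]]
(200, 50) [[193.0, 1485.0, 0.0, -184.0, 309.0], [237.0, 1084.0, 150.0, -77.0, 295.0], [281.0, 682.0, 300.0, 57.0, 276.0], [339.0, 148.0, 500.0, 297.0, 244.0]]
(370, 378) [[-57.0, 568.0, 0.0, 84.0, 176.0], [41.0, 562.0, 100.0, 112.0, 145.0], [139.0, 557.0, 200.0, 143.0, 110.0], [236.0, 552.0, 300.0, 177.0, 71.0]]
(500, 338) [[-61.0, 395.0, 0.0, 64.0, 216.0], [38.0, 436.0, 100.0, 99.0, 172.0], [136.0, 477.0, 200.0, 136.0, 126.0], [235.0, 518.0, 300.0, 175.0, 77.0]]
```

View pics/w2.png

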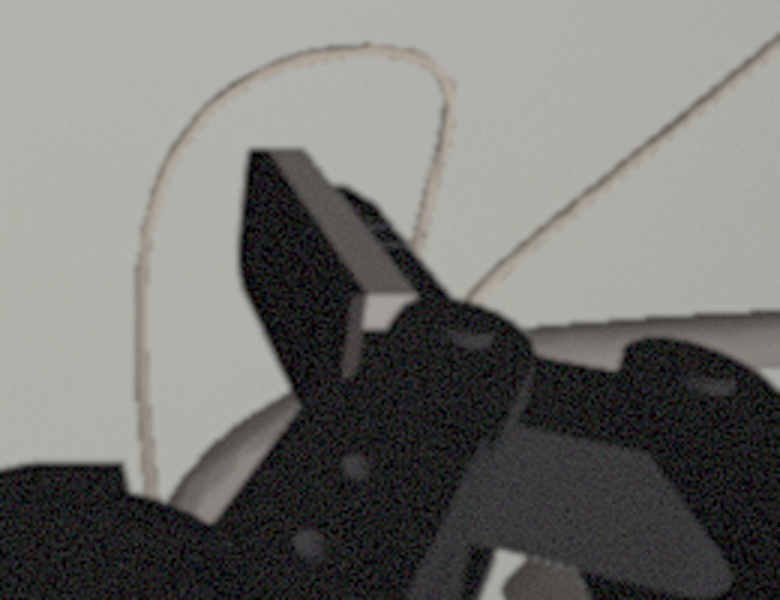

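View pics/s3.png

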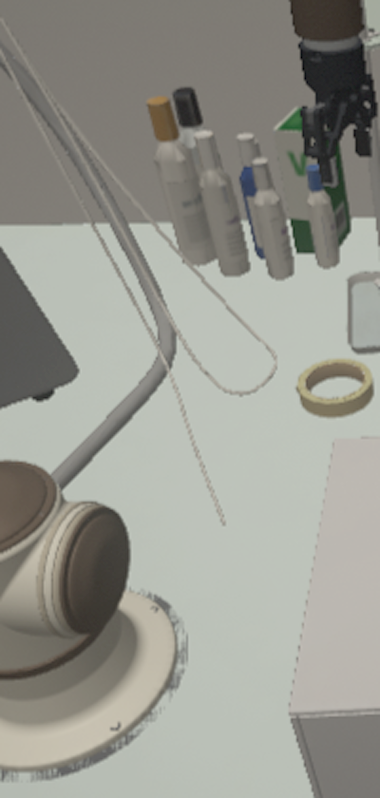

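```bash
python3 - <<'E'
from h import *
s=get_image("side");t=get_image("top")
print(two(s,(286,230),t,(299,209)),two(s,(176,233),t,(300,290)))
for n,p in dict(red=(246,249),strap=(214,248)).items():print(n,onz(t,p,40))
th=.0396
# tool yaw: desired tool z along +-stand y, x down
M=R.from_quat(status.read_state()["ee_rot"]).as_matrix()
for sg in (1,-1):
  zy=np.array([-np.sin(th),np.cos(th),0])*sg; D=np.c_[[0,0,-1],np.cross(zy,[0,0,-1]),zy]
  print(sg,R.from_matrix(M.T@D).as_rotvec(degrees=True))
ang=np.array([np.cos(th),np.sin(th),0])
for n,P in dict(up=(400,450,231),pre=(525,311,232)).items():print(n,M.T@(np.array(P)-[240.356,576.912,231.312]))
E
```

```text
(array([465.0925717 , 133.66003729, 162.29854277]), np.float64(2.3378634271354635)) (array([260.64692908, 130.58675198, 166.79977218]), np.float64(3.545290073960299))
red [371.69003712 275.58584893  40.        ]
strap [373.53598002 364.06100195  40.        ]
1 [1.55110123e+02 1.26526208e-03 2.76275207e-04]
-1 [-2.48898775e+01 -2.00885449e-04  9.19998367e-04]
up [  0.30880309 196.17707498  55.74423482]
pre [ -0.69394729 365.02475232 135.97176345]
```

Call:
apply_moves(targets="0 20 8 -3 1; 0 50 20 -6 1; 0 85 34 -9 1; 0 120 48 -12 1; 0 155 62 -15 1; 0 190 76 -18 1; 0 225 86 -21 1; 0 260 96 -24 1; 0 285 106 -24.9 1; 0 300 110 -24.9 1")

```text
clock: 1.68
position: [476.7, 357.6, 231.4]
ee_rot: [0.49, 0.509, -0.491, 0.509]
contact_force: [0.0, 0.9, 0.2]
gripper_width: 0.2
```

```bash
cat > st.py <<'E'
from h import *
th=.0396;o=np.array([495.33,310.0,0])
A=np.array([[np.cos(th),np.sin(th),0],[-np.sin(th),np.cos(th),0],[0,0,1]])
s=status.read_state();M=R.from_quat(s["ee_rot"]).as_matrix()
print("clk",s["clock"],"tcp",s["position"].round(1),"stand",(A@(s["position"]-o)).round(1),"F",s["contact_force"].round(2),"w",s["gripper_width"]);print(M.round(3).tolist(),s["joints"].round(2))
E
python3 st.py; python3 - <<'E'
from h import *
d=get_image("wrist");cv2.imwrite("pics/w3.png",d["img"][:,:,::-1])
crop(get_image("side"),225,100,365,250,4,"pics/s4.png")
E
```

```text
clk 1.6833 tcp [476.7 357.6 231.4] stand [-16.7  48.3 231.4] F [0.03 0.9  0.25] w 0.2335036346340118
[[0.0, 0.999, 0.038], [-0.0, 0.038, -0.999], [-1.0, 0.0, 0.0]] [ 0.92  0.34 -0.07  0.   -1.17  0.69]
```

View pics/w3.png

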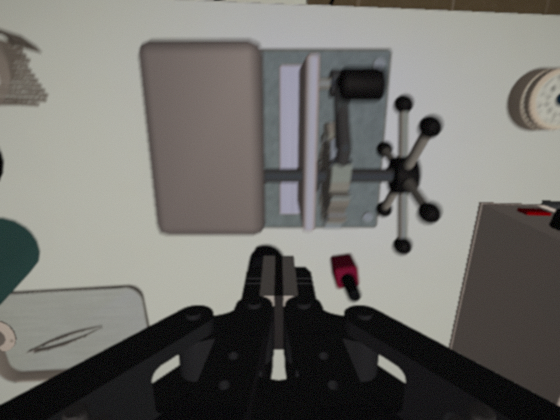

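View pics/s4.png

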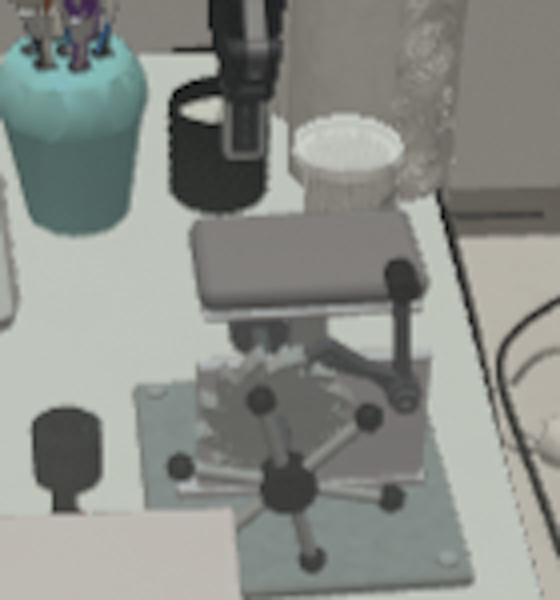

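The wrist view shows the bar at (362,83), the upright knob near (430,212), and the shut fingertips at (279,260). I'll refine the positions with this view.

```bash
python3 - <<'E'
from h import *
s=get_image("side");w=get_image("wrist");t=get_image("top")
th=.0396;o=np.array([495.33,310.0,0])
A=np.array([[np.cos(th),np.sin(th),0],[-np.sin(th),np.cos(th),0],[0,0,1]])
S=lambda a,b:(225+a/4,100+b/4)
for n,a,b in (("lever",S(401,278),(362,83)),("knob",S(261,401),(430,213)),("b45",S(369,417),(430,127)),("b-75",S(181,467),(402,246))):
    P,e=two(s,a,w,b);print(n,P.round(1),round(e,1),"stand",(A@(P-o)).round(1))
tip=status.read_state()["position"];print(proj(w,tip),proj(s,tip),proj(t,tip))
E
```

```text
lever [563.3 315.2 173. ] 0.5 stand [ 68.1   2.5 173. ]
knob [482.3 251.1 141.8] 2.0 stand [-15.4 -58.3 141.8]
b45 [540.4 254.  126.3] 2.1 stand [ 42.8 -57.8 126.3]
b-75 [439.8 250.2  99.4] 2.2 stand [-57.8 -57.5  99.4]
[273.04672145 276.28134133] [283.31529185 136.28901918] [206.63186477 198.96670107]
```

Call:
apply_moves(targets="0 12 12 0 1; 0 28 28 0 1; 0 42 42 0 1; 0 47 47 0 1; 0 47 47 0 1; 20 47 47 0 1; 45 47 47 0 1; 65 47 47 0 1; 73 47 47 0 1; 73 47 47 0 1")

```text
clock: 2.77
position: [522.0, 315.1, 156.1]
ee_rot: [0.488, 0.51, -0.491, 0.51]
contact_force: [-0.2, 0.4, 0.9]
gripper_width: -0.2
```

```bash
python3 st.py; python3 - <<'E'
from h import *
d=get_image("wrist");cv2.imwrite("pics/w5.png",d["img"][:,:,::-1])
crop(get_image("side"),225,100,365,250,4,"pics/s5.png")
E
```

```text
clk 2.7667 tcp [522.  315.1 156.1] stand [ 26.8   4.  156.1] F [-0.15  0.36  0.91] w -0.17762716137076687
[[-0.004, 0.999, 0.041], [-0.003, 0.041, -0.999], [-1.0, -0.004, 0.003]] [ 0.81  0.42 -0.13 -0.   -1.02  0.8 ]
```

View pics/w5.png

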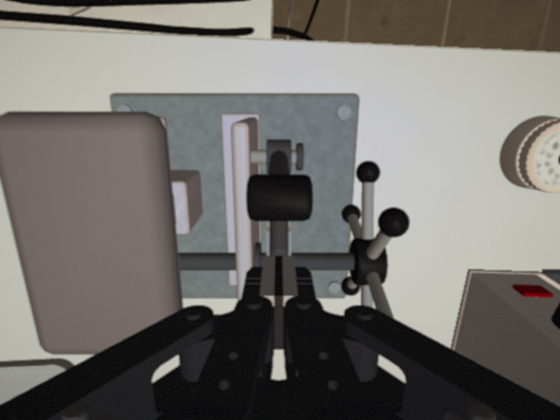

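View pics/s5.png

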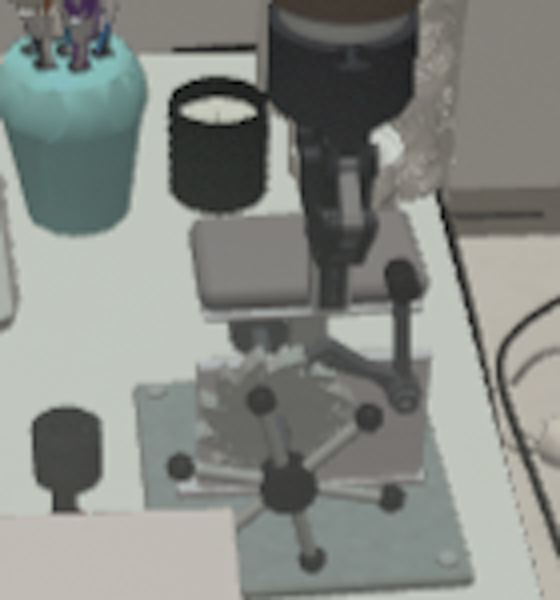

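Finger and bar are both centred at column 279. Pushing the lever back.

Call:
apply_moves(targets="0 8 0 0 1; 0 16 0 0 1; 0 22 0 0 1; 0 28 0 0 1; 0 34 0 0 1; 0 40 0 0 1; 0 46 0 0 1; 0 52 0 0 1; 0 57 0 0 1; 0 60 0 0 1")

```text
clock: 3.7
position: [584.1, 317.0, 157.6]
ee_rot: [0.49, 0.51, -0.491, 0.51]
contact_force: [-0.8, -0.9, -1.0]
gripper_width: 0.0
```

```bash
python3 st.py; python3 - <<'E'
from h import *
crop(get_image("side"),225,100,365,250,4,"pics/s6.png")
E
```

```text
clk 3.7 tcp [584.1 317.  157.6] stand [ 89.    3.5 157.6] F [-0.76 -0.88 -0.98] w 0.043804533235793884
[[-0.001, 0.999, 0.039], [-0.001, 0.039, -0.999], [-1.0, -0.001, 0.001]] [ 0.74  0.51  0.01 -0.   -1.08  0.87]
```

View pics/s6.png

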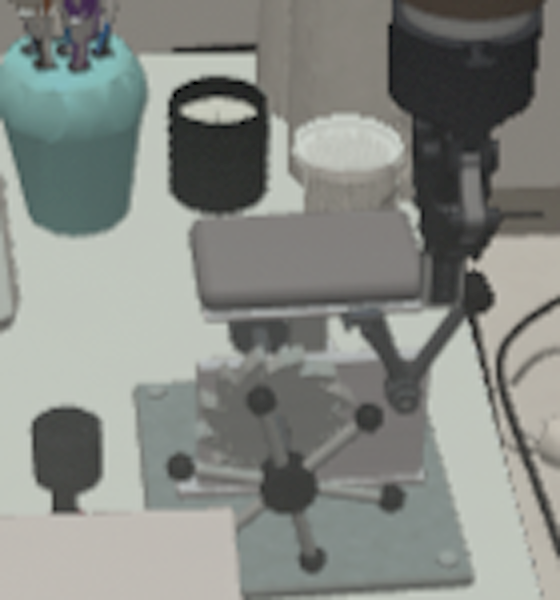

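Call:
apply_moves(targets="0 -8 0 0 1; -10 -16 0 0 1; -35 -18 0 0 1; -60 -20 10 0 1; -70 -45 25 0 1; -70 -80 45 0 1; -70 -115 58 0 1; -70 -133 63 0 1; -70 -137 63 0 1; -70 -137 63 0 1")

```text
clock: 4.58
position: [448.4, 248.9, 230.4]
ee_rot: [0.491, 0.51, -0.488, 0.51]
contact_force: [-0.2, 0.2, -0.8]
gripper_width: -0.4
```

```bash
python3 st.py; python3 - <<'E'
from h import *
d=get_image("wrist");cv2.imwrite("pics/w7.png",d["img"][:,:,::-1])
crop(get_image("side"),225,100,365,250,4,"pics/s7.png")
E
```

```text
clk 4.5833 tcp [448.4 248.9 230.4] stand [-49.3 -59.2 230.4] F [-0.17  0.16 -0.77] w -0.3846432167121226
[[0.003, 0.999, 0.042], [0.003, 0.042, -0.999], [-1.0, 0.003, -0.002]] [ 0.82  0.19 -0.27  0.   -1.11  0.79]
```

View pics/w7.png

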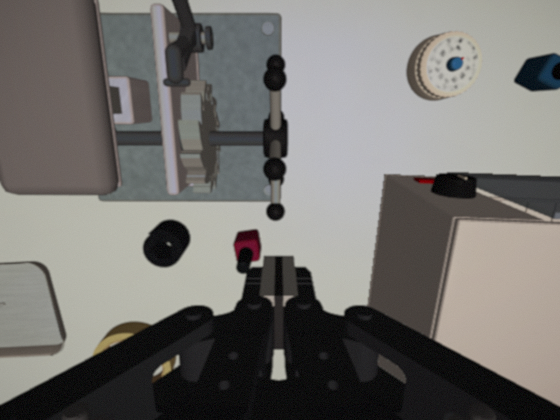

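View pics/s7.png

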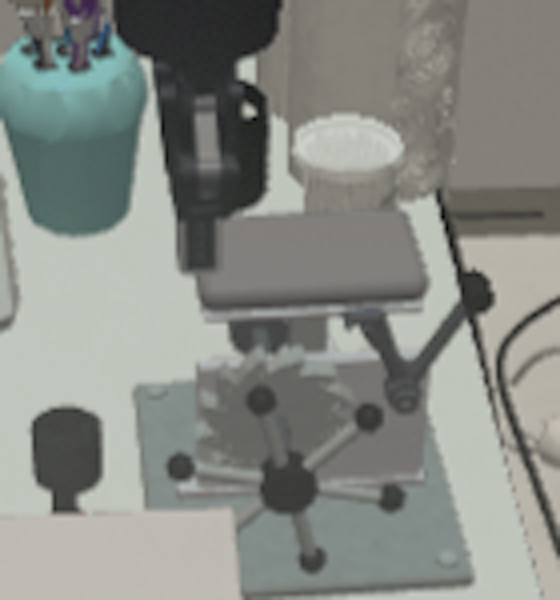

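The pawl stayed up and the finger is lined up with the spoke plane (column 276 against 279). Going down on the robot's side of the knob.

Call:
apply_moves(targets="25 0 0 0 1; 55 0 0 0 1; 80 0 0 0 1; 94 0 0 0 1; 98 0 0 0 1; 98 0 0 0 1; 98 0 0 0 1")

```text
clock: 5.27
position: [450.5, 249.6, 130.8]
ee_rot: [0.49, 0.51, -0.49, 0.51]
contact_force: [0.7, -0.3, 1.2]
gripper_width: -0.1
```

```bash
python3 st.py; python3 - <<'E'
from h import *
crop(get_image("side"),225,100,365,250,4,"pics/s8.png")
E
```

```text
clk 5.2667 tcp [450.5 249.6 130.8] stand [-47.1 -58.5 130.8] F [ 0.67 -0.32  1.21] w -0.05029386309360535
[[0.001, 0.999, 0.04], [0.0, 0.04, -0.999], [-1.0, 0.001, -0.0]] [ 0.82  0.3  -0.4   0.   -0.87  0.79]
```

View pics/s8.png

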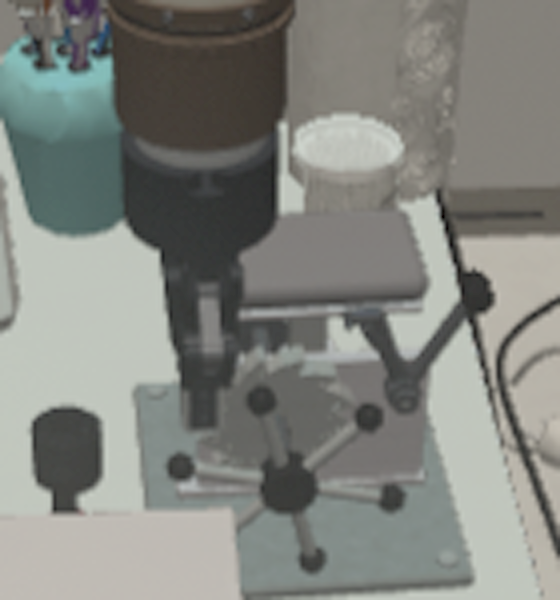

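Call:
apply_moves(targets="0 6 0 0 1; 0 12 0 0 1; 0 16 0 0 1; 0 20 0 0 1; 0 24 0 0 1; 0 27 0 0 1; 0 30 0 0 1; 0 32 0 0 1; 0 34 0 0 1; 0 34 0 0 1")

```text
clock: 6.15
position: [483.7, 250.3, 130.3]
ee_rot: [0.49, 0.51, -0.49, 0.51]
contact_force: [-0.3, 0.6, -0.7]
gripper_width: -0.2
```

```bash
python3 st.py; python3 - <<'E'
from h import *
crop(get_image("side"),225,140,365,250,5.6,"pics/s9.png")
d=get_image("wrist");cv2.imwrite("pics/w9.png",d["img"][:,:,::-1])
E
```

```text
clk 6.15 tcp [483.7 250.3 130.3] stand [-14.  -59.2 130.3] F [-0.27  0.59 -0.67] w -0.18150505899055758
[[0.0, 0.999, 0.04], [0.0, 0.04, -0.999], [-1.0, 0.0, -0.0]] [ 0.78  0.35 -0.33  0.   -0.89  0.84]
```

View pics/s9.png

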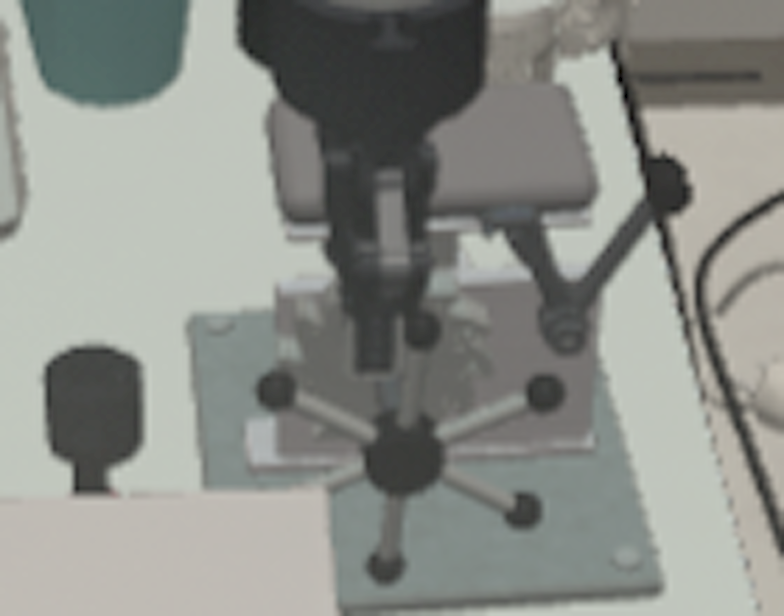

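View pics/w9.png

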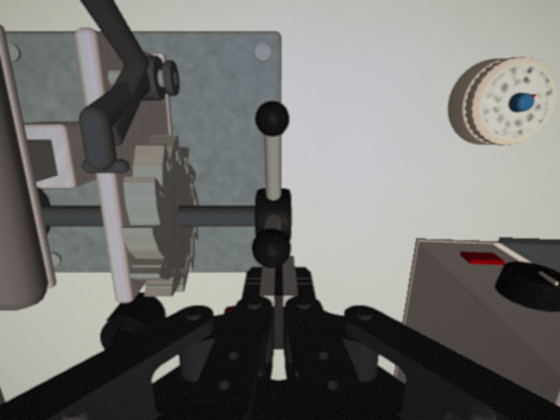

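The balls in the side crop are now at (422,329), (545,392), (522,511), (386,567) and (276,390). I'll compute the wheel angle from them.

```bash
cat > wh.py <<'E'
from pose import *
import sys
def wheel(pts):
    p=[495.33,310.0,.0396];out=[]
    for i,(a,b) in enumerate(pts):
        # intersect ray with plane stand y=-60
        o,v=ray(s,S(a,b));n=np.array([-sn(p[2]),c(p[2]),0]);q=w(p,(0,-60,85))
        P=o+v*((q-o)@n)/(v@n)-q;x=P@[c(p[2]),sn(p[2]),0];z=P[2]
        out.append((round(float(np.hypot(x,z)),1),round(float(np.radians((np.degrees(np.arctan2(x,z))+15+25)%60-25)),3)))
    return out
E
python3 - <<'E'
from wh import *
print(wheel([(366,336),(517,360),(548,472),(437,558),(253,429)]))
print(wheel([(422,329),(545,392),(522,511),(386,567),(276,390)]))
E
```

```text
[(60.1, 0.02), (61.1, 0.009), (60.9, -0.021), (59.3, -0.022), (59.4, 0.016)]
[(60.6, 0.372), (61.3, 0.342), (60.6, 0.341), (60.3, 0.329), (59.5, 0.364)]
```

Wheel angle is about 0.35 rad, within the range. I'll nudge it a little further, then retreat. Before going to the far side, I'll check the clearance there.

Call:
apply_moves(targets="0 2 0 0 1; 0 4 0 0 1; 0 4 0 0 1; 0 -4 0 0 1; 0 -14 0 0 1; -15 -20 0 0 1; -45 -20 0 0 1; -75 -20 0 0 1; -98 -20 0 0 1; -98 -20 0 0 1")

```text
clock: 7.18
position: [464.8, 251.0, 234.0]
ee_rot: [0.493, 0.51, -0.486, 0.511]
contact_force: [-0.7, 0.6, -0.1]
gripper_width: -0.0
```

```bash
python3 st.py; python3 - <<'E'
from h import *
t=get_image("top");s=get_image("side")
print([onz(t,(218,118),z).round() for z in (50,150,250)], two(t,(115,105),s,(404,210)),two(t,(218,118),s,(558,205)), onz(t,(230,157),0))
crop(s,225,140,365,250,5.6,"pics/s10.png")
cv2.imwrite("pics/t10.png",t["img"][:,:,::-1])
E
```

```text
clk 7.1833 tcp [464.8 251.  234. ] stand [-32.8 -57.7 234. ] F [-0.69  0.63 -0.09] w -0.025079804527976042
[[0.009, 0.999, 0.041], [0.007, 0.041, -0.999], [-1.0, 0.009, -0.006]] [ 0.8   0.21 -0.23  0.   -1.12  0.81]
[array([744., 362.,  50.]), array([709., 349., 150.]), array([673., 336., 250.])] (array([ 941.4814577 ,  792.52920019, -345.23131646]), np.float64(20.517735954636766)) (array([874.83393513, 268.17434693, 125.71839285]), np.float64(347.2072316419691)) [643.70801183 330.56567058   0.        ]
```

View pics/s10.png

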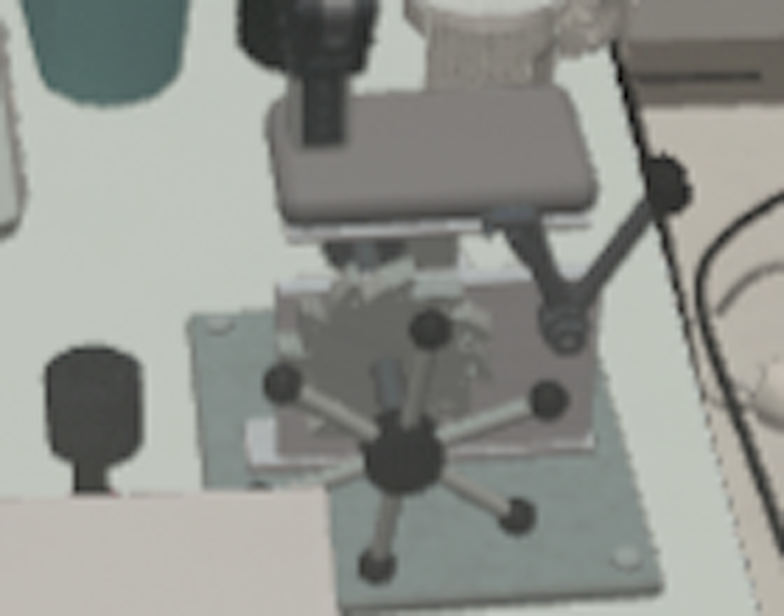

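View pics/t10.png

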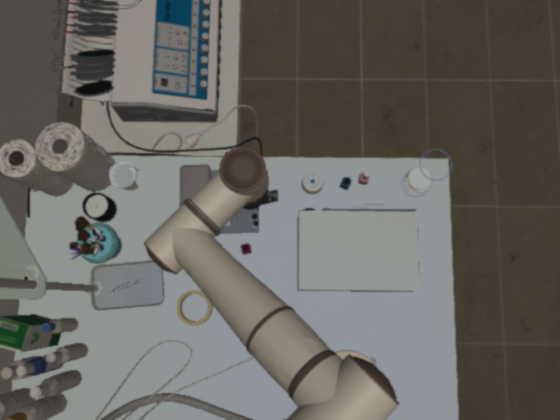

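```bash
python3 - <<'E'
from h import *
t=get_image("top");s=get_image("side")
print("mach",two(t,(217,118),s,(418,236)),two(t,(217,108),s,(408,208)),two(t,(113,118),s,(384,195)))
print("roll",two(t,(62,146),s,(320,65)),two(t,(17,158),s,(305,52)))
from wh import *
print(wheel([(430,330),(548,401),(517,517),(377,566),(283,383)]))
print("lever",onz(s,S(668,184),159), (onz(s,S(668,184),159)-[495.33,310,0]))
E
```

```text
mach (array([818.98444836, 383.07988817, -99.74261748]), np.float64(41.74622897188176)) (array([789.29350856, 371.19401323,  11.41350933]), np.float64(1.7490529485333193)) (array([ 852.44096493,  764.82502438, -250.20621864]), np.float64(9.146806461887488))
roll (array([599.42142935, 719.01637365, 241.42631771]), np.float64(4.702516173336123)) (array([569.59570207, 830.83195044, 235.24594748]), np.float64(5.084996831458644))
[(60.4, 0.424), (60.9, 0.42), (60.9, 0.399), (59.8, 0.391), (59.4, 0.434)]
lever [607.35262116 320.61469537 159.        ] [112.02262116  10.61469537 159.        ]
```

Wheel is at 0.41 rad and the lever bar at stand x≈112. Moving over to the far side of the lever.

Call:
apply_moves(targets="0 0 0 0 1; 0 10 -3 0 1; 0 35 -12 0 1; 0 65 -22 0 1; 0 95 -32 0 1; 0 125 -42 0 1; 0 155 -52 0 1; 0 175 -59 0 1; 0 184 -61 0 1; 0 184 -61 0 1")

```text
clock: 8.32
position: [647.0, 317.9, 225.4]
ee_rot: [0.489, 0.51, -0.491, 0.51]
contact_force: [0.2, -0.5, -1.0]
gripper_width: -0.2
```

```bash
python3 st.py; python3 - <<'E'
from h import *
crop(get_image("side"),225,100,405,250,4,"pics/s11.png")
d=get_image("wrist");cv2.imwrite("pics/w11.png",d["img"][:,:,::-1])
E
```

```text
clk 8.3167 tcp [647.  317.9 225.4] stand [151.9   1.9 225.4] F [ 0.2  -0.49 -0.99] w -0.20559246461416028
[[-0.002, 0.999, 0.039], [-0.002, 0.039, -0.999], [-1.0, -0.002, 0.002]] [ 0.68  0.56  0.28  0.   -1.29  0.93]
```

View pics/s11.png

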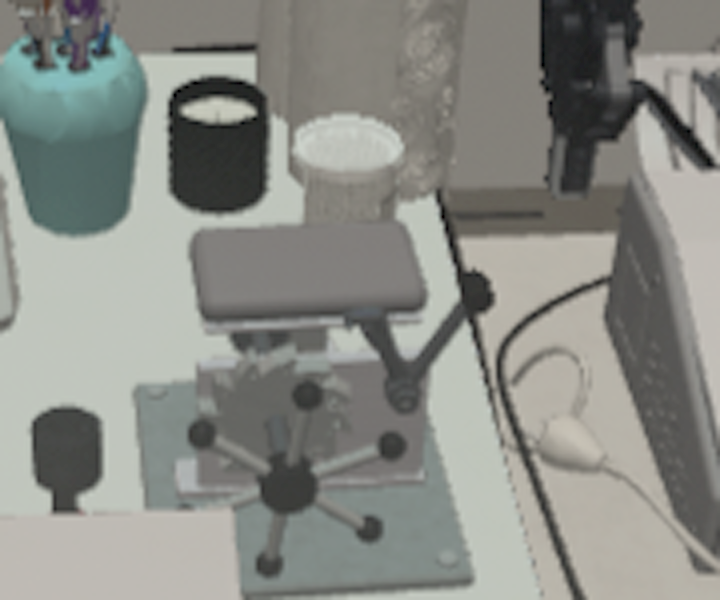

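View pics/w11.png

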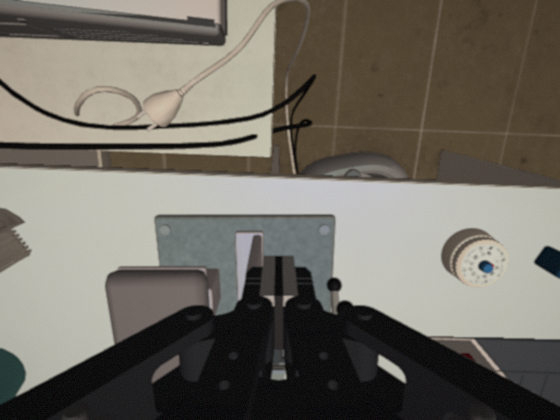

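Far side is clear. Going down to z≈152.

Call:
apply_moves(targets="20 0 0 0 1; 45 0 0 0 1; 65 0 0 0 1; 75 0 0 0 1; 75 0 0 0 1; 75 0 0 0 1")

```text
clock: 8.92
position: [644.7, 317.7, 154.0]
ee_rot: [0.49, 0.51, -0.49, 0.51]
contact_force: [0.2, -0.8, 0.7]
gripper_width: -0.3
```

```bash
python3 st.py; python3 - <<'E'
from h import *
crop(get_image("side"),225,100,405,250,4,"pics/s12.png")
E
```

```text
clk 8.9167 tcp [644.7 317.7 154. ] stand [149.6   1.8 154. ] F [ 0.25 -0.8   0.72] w -0.2913599639223218
[[0.001, 0.999, 0.04], [-0.0, 0.04, -0.999], [-1.0, 0.001, 0.0]] [ 0.68  0.6   0.17  0.   -1.14  0.93]
```

View pics/s12.png

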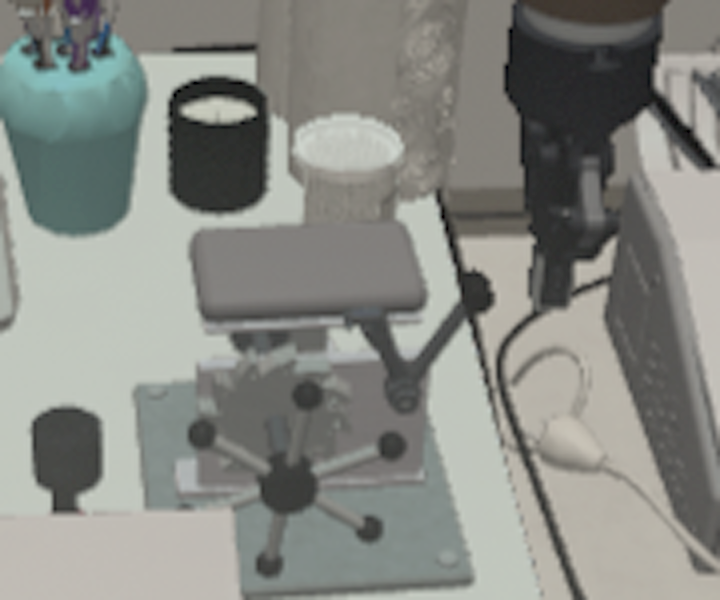

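Call:
apply_moves(targets="0 -8 0 0 1; 0 -16 0 0 1; 0 -22 0 0 1; 0 -28 0 0 1; 0 -33 0 0 1; 0 -38 0 0 1; 0 -42 0 0 1; 0 -46 0 0 1; 0 -50 0 0 1; 0 -50 0 0 1")

```text
clock: 9.8
position: [593.7, 315.5, 153.0]
ee_rot: [0.489, 0.51, -0.49, 0.51]
contact_force: [-0.6, 0.4, -0.1]
gripper_width: 0.3
```

```bash
python3 st.py; python3 - <<'E'
from h import *
crop(get_image("side"),225,140,365,250,5.6,"pics/s13.png")
E
```

```text
clk 9.8 tcp [593.7 315.5 153. ] stand [ 98.5   1.6 153. ] F [-0.58  0.37 -0.11] w 0.2902068153754062
[[-0.002, 0.999, 0.04], [-0.001, 0.04, -0.999], [-1.0, -0.002, 0.001]] [ 0.73  0.52  0.03 -0.   -1.08  0.88]
```

View pics/s13.png

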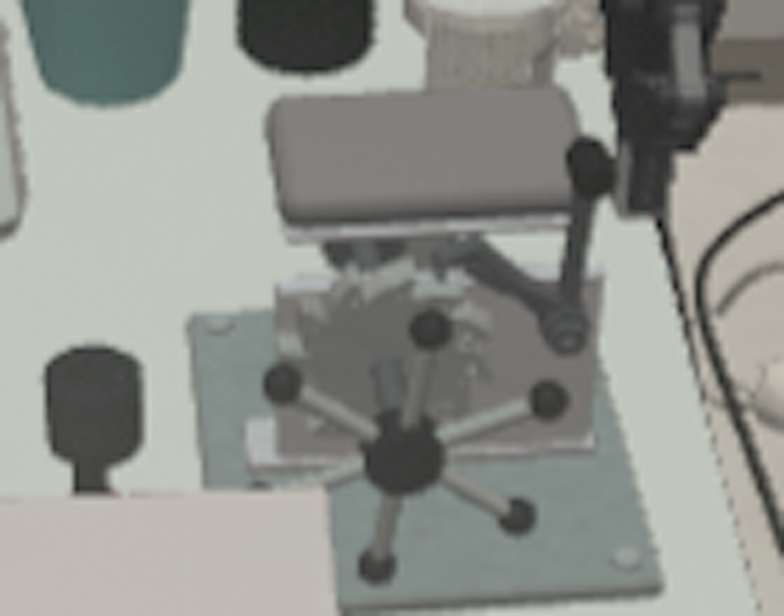

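About 10 mm of lever travel is left. Pushing on in small steps and watching the force.

Call:
apply_moves(targets="0 -2 0 0 1; 0 -4 0 0 1; 0 -5 0 0 1; 0 -6 0 0 1; 0 -7 0 0 1; 0 -8 0 0 1; 0 -9 0 0 1; 0 -9 0 0 1")

```text
clock: 10.52
position: [585.6, 315.4, 153.3]
ee_rot: [0.49, 0.51, -0.49, 0.51]
contact_force: [0.9, -0.3, -0.8]
gripper_width: -0.2
```

```bash
python3 st.py; python3 - <<'E'
from h import *
crop(get_image("side"),225,140,365,250,5.6,"pics/s14.png")
E
```

```text
clk 10.5167 tcp [585.6 315.4 153.3] stand [ 90.4   1.8 153.3] F [ 0.92 -0.27 -0.85] w -0.17106997688041048
[[-0.0, 0.999, 0.04], [0.0, 0.04, -0.999], [-1.0, -0.0, -0.0]] [ 0.74  0.51  0.01 -0.   -1.07  0.87]
```

View pics/s14.png

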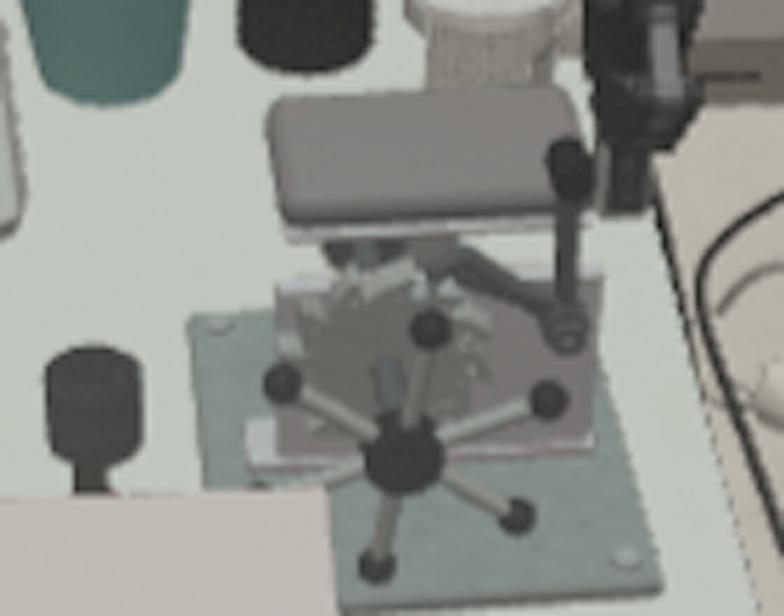

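Call:
apply_moves(targets="0 -1 0 0 1; 0 -2 0 0 1; 0 -3 0 0 1; 0 -4 0 0 1; 0 -4 0 0 1")

```text
clock: 10.98
position: [582.3, 315.3, 153.5]
ee_rot: [0.49, 0.51, -0.489, 0.51]
contact_force: [3.7, 0.6, -0.8]
gripper_width: 0.0
```

```bash
python3 st.py; python3 - <<'E'
from h import *
crop(get_image("side"),225,140,365,250,5.6,"pics/s15.png")
E
```

```text
clk 10.9833 tcp [582.3 315.3 153.5] stand [ 87.1   1.9 153.5] F [ 3.66  0.56 -0.85] w 0.0036401791990733796
[[0.001, 0.999, 0.04], [0.001, 0.04, -0.999], [-1.0, 0.001, -0.0]] [ 0.74  0.5  -0.    0.   -1.06  0.87]
```

View pics/s15.png

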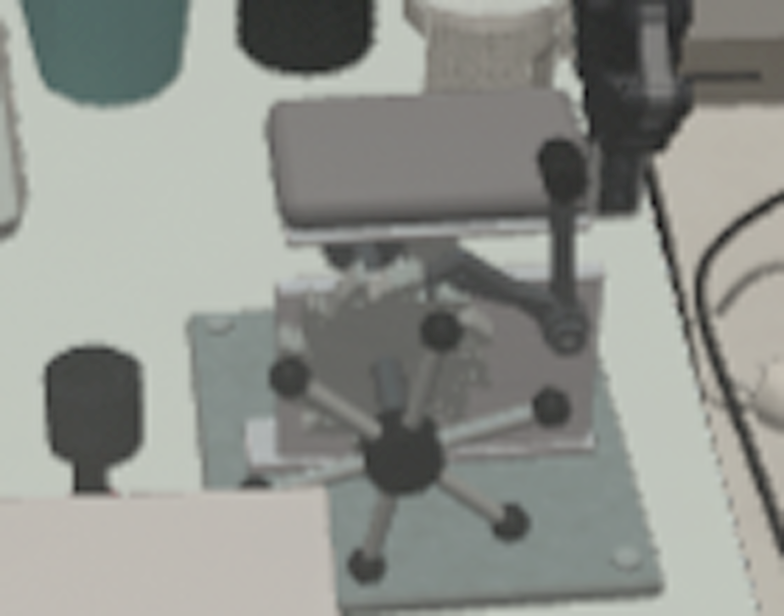

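The wheel is being driven on to the notch, at 3.7 N so far. Keep pushing.

Call:
apply_moves(targets="0 -1 0 0 1; 0 -2 0 0 1; 0 -2.5 0 0 1; 0 -3 0 0 1; 0 -3 0 0 1")

```text
clock: 11.45
position: [581.9, 315.4, 153.7]
ee_rot: [0.492, 0.509, -0.488, 0.511]
contact_force: [11.4, -1.2, -4.2]
gripper_width: -0.1
```

```bash
python3 st.py; python3 - <<'E'
from h import *
crop(get_image("side"),225,140,365,250,5.6,"pics/s16.png")
E
```

```text
clk 11.45 tcp [581.9 315.4 153.7] stand [ 86.7   2.  153.7] F [11.42 -1.18 -4.22] w -0.09071228684372594
[[0.006, 0.999, 0.04], [0.002, 0.04, -0.999], [-1.0, 0.006, -0.002]] [ 0.74  0.5  -0.01  0.   -1.06  0.87]
```

View pics/s16.png

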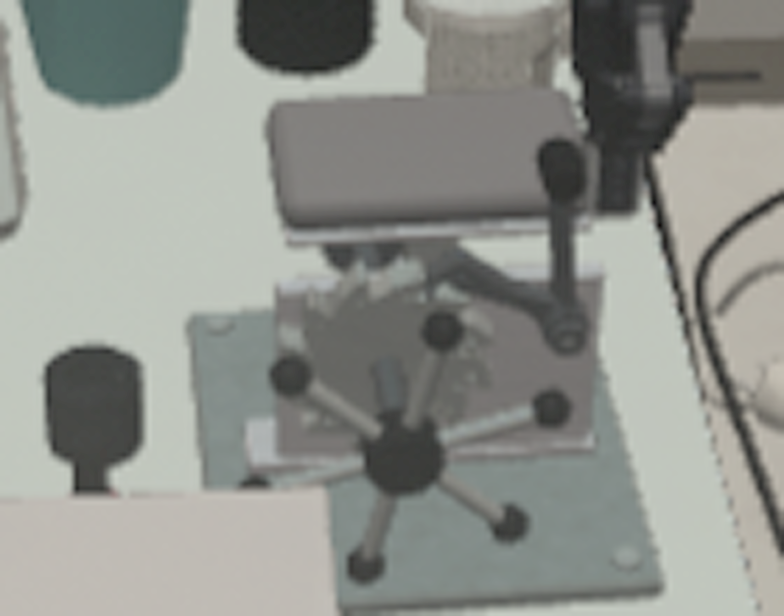

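Resistance is rising (11 N with almost no motion). Pressing a little more to seat it fully.

Call:
apply_moves(targets="0 -1 0 0 1; 0 -2 0 0 1; 0 -2.5 0 0 1; 0 -2.5 0 0 1; 0 -2.5 0 0 1")

```text
clock: 11.92
position: [581.5, 315.5, 153.8]
ee_rot: [0.493, 0.508, -0.487, 0.512]
contact_force: [17.2, -1.8, -5.7]
gripper_width: -0.1
```

```bash
python3 st.py; python3 - <<'E'
from wh import *
print(wheel([(444,331),(551,408),(510,523),(365,565),(290,377)]))
crop(get_image("side"),225,140,365,250,5.6,"pics/s17.png")
E
```

```text
clk 11.9167 tcp [581.5 315.5 153.8] stand [ 86.3   2.1 153.8] F [17.23 -1.84 -5.71] w -0.09911959719046803
[[0.01, 0.999, 0.04], [0.003, 0.04, -0.999], [-1.0, 0.011, -0.003]] [ 0.74  0.5  -0.01  0.01 -1.05  0.86]
[(60.6, 0.513), (61.0, 0.483), (60.8, 0.465), (59.7, 0.474), (59.2, 0.498)]
```

View pics/s17.png

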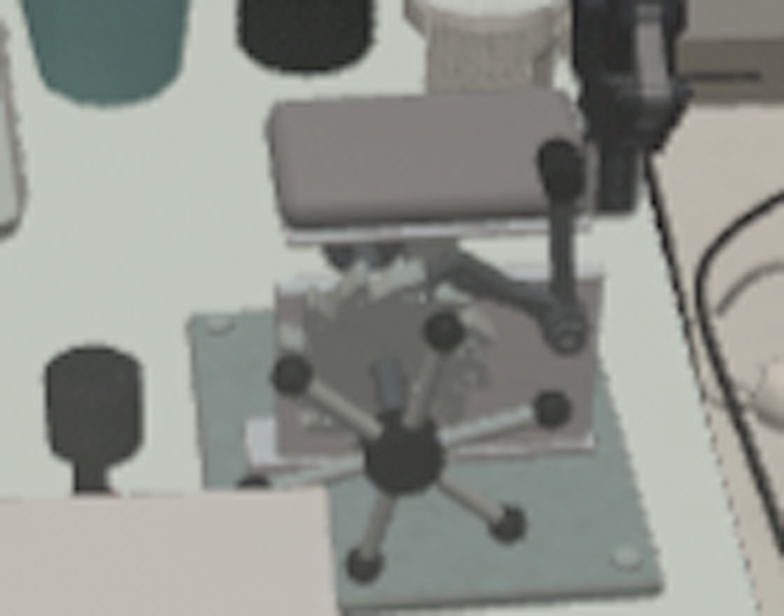

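I'll compare the ball and lever positions with the first image, using sub-pixel dark-blob centroids.

```bash
cat > cmp.py <<'E'
from wh import *
def cen(im,x,y,r=4,hi=75):
    g=cv2.cvtColor(im,cv2.COLOR_RGB2GRAY).astype(float)
    x0,y0=int(round(x)),int(round(y));q=np.clip(hi-g[y0-r:y0+r+1,x0-r:x0+r+1],0,30)
    yy,xx=np.mgrid[y0-r:y0+r+1,x0-r:x0+r+1];return (q*xx).sum()/q.sum(),(q*yy).sum()/q.sum()
def run(im,pts):
    P=[cen(im,*S(a,b)) for a,b in pts];P=[cen(im,*p) for p in P]
    return wheel([((x-225)*5.6,(y-140)*5.6) for x,y in P])
im0=cv2.imread("pics/side0.png")[:,:,::-1].copy()
def both(pts,lev=(561,168)):
    im=s["img"]
    a=run(im0,[(366,336),(517,360),(548,472),(437,558),(253,429)]);b=run(im,pts)
    print(a);print(b);print("wheel",np.mean([q[1] for q in b])-np.mean([q[1] for q in a]))
    print("lever0",cen(im0,*S(563,167)),"now",cen(im,*S(*lev)))
    print("arm/pin bar0",cen(im0,*S(563,220),r=3,hi=110),cen(im,*S(563,220),r=3,hi=110))
E
python3 - <<'E'
from cmp import *
both([(444,332),(551,409),(508,524),(364,565),(291,377)])
E
```

```text
[(60.5, 0.008), (60.9, -0.014), (59.6, -0.034), (57.4, -0.005), (60.6, 0.028)]
[(60.7, 0.49), (60.5, 0.473), (59.2, 0.483), (58.1, 0.501), (59.7, 0.525)]
wheel 0.4978
lever0 (np.float64(325.65121512151217), np.float64(170.15616561656165)) now (np.float64(325.0874684608915), np.float64(169.92809083263248))
arm/pin bar0 (np.float64(325.15909090909093), np.float64(178.9090909090909)) (np.float64(325.52230332522305), np.float64(178.70235198702352))
```

Wheel is about 0.50 and the lever is back at its starting pixel. One more firm press, to see whether anything still moves.

Call:
apply_moves(targets="0 -1 0 0 1; 0 -2 0 0 1; 0 -3 0 0 1; 0 -3 0 0 1; 0 -3 0 0 1")

```text
clock: 12.58
position: [581.1, 315.6, 153.9]
ee_rot: [0.495, 0.507, -0.485, 0.512]
contact_force: [25.7, -3.1, -9.7]
gripper_width: 0.2
```

```bash
python3 st.py; python3 - <<'E'
from cmp import *
both([(444,332),(551,409),(508,524),(364,565),(291,377)])
E
```

```text
clk 12.5833 tcp [581.1 315.6 153.9] stand [ 85.9   2.2 153.9] F [25.69 -3.06 -9.73] w 0.21033266796126004
[[0.015, 0.999, 0.04], [0.005, 0.04, -0.999], [-1.0, 0.016, -0.004]] [ 0.74  0.5  -0.02  0.01 -1.04  0.86]
[(60.5, 0.008), (60.9, -0.014), (59.6, -0.034), (57.4, -0.005), (60.6, 0.028)]
[(60.8, 0.498), (60.5, 0.485), (59.6, 0.5), (58.2, 0.515), (59.4, 0.532)]
wheel 0.5094
lever0 (np.float64(325.65121512151217), np.float64(170.15616561656165)) now (np.float64(325.0373635600336), np.float64(169.95507976490345))
arm/pin bar0 (np.float64(325.15909090909093), np.float64(178.9090909090909)) (np.float64(325.5411290322581), np.float64(178.6991935483871))
```

Call:
apply_moves(targets="0 -1 0 0 1; 0 -2 0 0 1; 0 -2 0 0 1; 0 -2 0 0 1; 0 -2 0 0 1; 0 -2 0 0 1; 0 -2 0 0 1; 0 -2 0 0 1")

```text
clock: 13.35
position: [580.8, 315.7, 154.0]
ee_rot: [0.496, 0.506, -0.484, 0.513]
contact_force: [29.5, -3.0, -11.3]
gripper_width: -0.4
```

```bash
python3 st.py; python3 - <<'E'
from cmp import *
both([(444,332),(551,409),(508,524),(364,565),(291,377)])
E
```

```text
clk 13.35 tcp [580.8 315.7 154. ] stand [ 85.6   2.3 154. ] F [ 29.47  -3.   -11.34] w -0.37787802490340194
[[0.019, 0.999, 0.04], [0.006, 0.039, -0.999], [-1.0, 0.019, -0.005]] [ 0.75  0.49 -0.02  0.01 -1.04  0.86]
[(60.5, 0.008), (60.9, -0.014), (59.6, -0.034), (57.4, -0.005), (60.6, 0.028)]
[(60.8, 0.498), (60.6, 0.491), (59.6, 0.505), (58.0, 0.526), (59.3, 0.535)]
wheel 0.5144
lever0 (np.float64(325.65121512151217), np.float64(170.15616561656165)) now (np.float64(325.0154811715481), np.float64(169.95690376569038))
arm/pin bar0 (np.float64(325.15909090909093), np.float64(178.9090909090909)) (np.float64(325.54582319545824), np.float64(178.65855636658557))
```

It has settled at about 0.51 with the lever at its starting place. Backing away and up.

Call:
apply_moves(targets="0 4 0 0 1; 0 10 0 0 1; 0 20 0 0 1; 0 32 0 0 1; 0 42 0 0 1; -15 50 0 0 1; -45 55 0 0 1; -80 60 0 0 1; -90 60 0 0 1; -90 60 0 0 1")

```text
clock: 14.28
position: [632.0, 317.9, 247.6]
ee_rot: [0.492, 0.51, -0.488, 0.51]
contact_force: [-0.3, -0.1, 0.6]
gripper_width: -0.2
```

```bash
python3 st.py; python3 - <<'E'
from cmp import *
both([(444,332),(551,409),(508,524),(364,565),(291,377)],(563,167))
crop(s,225,140,365,250,5.6,"pics/s18.png")
cv2.imwrite("pics/side18.png",s["img"][:,:,::-1])
E
```

```text
clk 14.2833 tcp [632.  317.9 247.6] stand [136.9   2.5 247.6] F [-0.33 -0.13  0.57] w -0.1640851659027349
[[0.005, 0.999, 0.04], [0.004, 0.04, -0.999], [-1.0, 0.005, -0.004]] [ 0.69  0.52  0.26  0.   -1.31  0.92]
[(60.5, 0.008), (60.9, -0.014), (59.6, -0.034), (57.4, -0.005), (60.6, 0.028)]
[(60.7, 0.499), (60.6, 0.491), (59.6, 0.504), (58.0, 0.525), (59.3, 0.534)]
wheel 0.5139999999999999
lever0 (np.float64(325.65121512151217), np.float64(170.15616561656165)) now (np.float64(325.48146410136087), np.float64(170.20459877991553))
arm/pin bar0 (np.float64(325.15909090909093), np.float64(178.9090909090909)) (np.float64(325.5623003194888), np.float64(178.7188498402556))
```

View pics/s18.png

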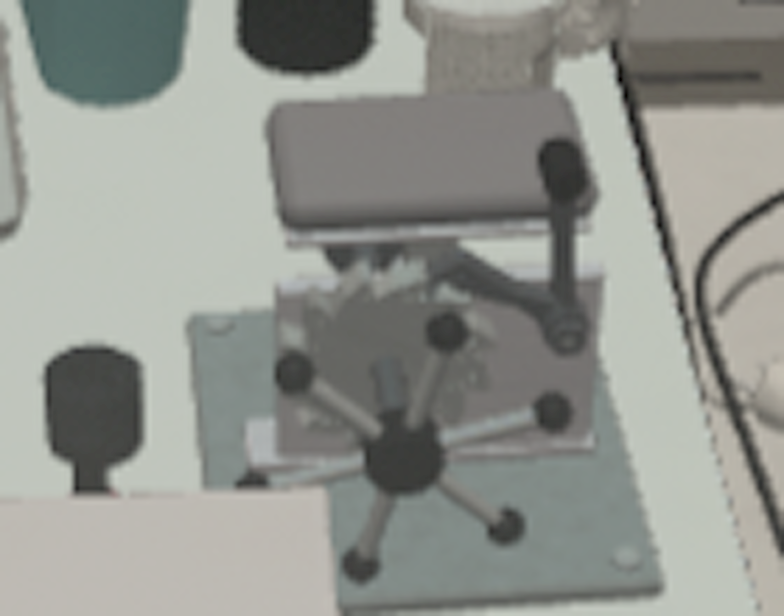

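View pics/side18.png

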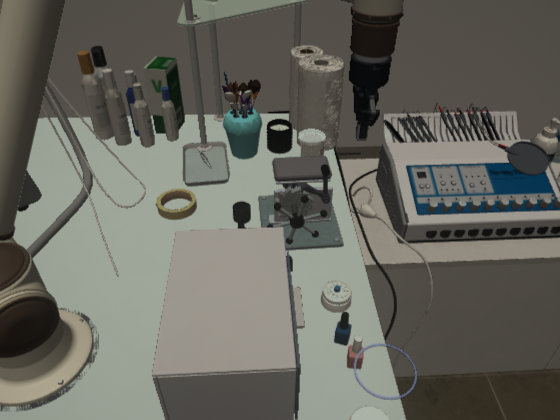

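```bash
python3 - <<'E'
from h import *
a=cv2.imread("pics/side0.png").astype(int);b=cv2.imread("pics/side18.png").astype(int)
d=abs(a-b).max(2)
for n,(x0,y0,x1,y1) in dict(strap_red=(228,200,255,232),timer=(318,278,356,312),blue=(332,308,354,346),pink=(344,332,368,370)).items():print(n,(d[y0:y1,x0:x1]>30).sum())
from bench import job
print(job.job_done())
E
```

```text
strap_red 0
timer 0
blue 0
pink 0
the job is handed in; nothing more can be done
None
```

I lowered the rest one notch and handed the job in at about 14 s; no verdict came back.

**What I did:** I shut the fingers and pushed the lever back to about 0.6 rad, and the pawl stayed up. I then pushed the upright spoke's ball until the wheel was at about 0.41 rad. From the far side I pushed the lever home, which turned the wheel on to the notch. The last push reached about 30 N at the fingertip, more than the 8–15 N given, because the wheel was still creeping at 17 N.

**Last checks, with the robot clear:**
- **Wheel:** It measured 0.514 rad against one notch of 0.524. The difference is within my measuring error of about 0.02.
- **Pawl:** The lever bar is within 0.2 px of its seated starting position. A second reading lower on the lever bar differed by 0.4 px, which I put down to the background.
- **Bystanders:** The side view shows no change around the strap roll, timer, or blue and pink bottles. The dark-red bottle is mostly hidden behind the box in that view, so I could not check it fully, but the arm never came near it below 130 mm.

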